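# Park one bench trolley and free another by their brake levers

## Task

The trolley with the green circuit boards is staying at this bench: push its red brake lever fully down to lock it. Then release the trolley with the copper-wound transformers, ready to be rolled away, by lifting its brake lever all the way up. Leave the brake of the trolley with the white and blue reels alone, and let go of the levers when done.

Things in the scene. Friction and masses are not known exactly. Their poses are not given: they have to be found in the camera images.
- board_trolley: wheeled bench trolley, aluminium deck 240 x 170 mm (x by y), black tray of green circuit boards, all under 100 mm high. Origin: on the bench under the deck's centre, z up; its -x end is the front, with the brake lever, facing roughly the robot. Stands firm when the lever is worked. Lever hinge axis along trolley y, at x = -125, y = 0, 58 mm above the bench
- coil_trolley: wheeled bench trolley, aluminium deck 240 x 170 mm (x by y), black tray of four transformers with dark iron cores and copper windings, all under 100 mm high. Origin: on the bench under the deck's centre, z up; its -x end is the front, with the brake lever, facing roughly the robot. Stands firm when the lever is worked. Lever hinge axis along trolley y, at x = -125, y = 0, 58 mm above the bench
- board_brake (a joint): red-pedalled lever pointing forward (-x) from the circuit-board trolley's hinge. Pedal 26 wide, 12 thick, 44 mm long, its middle 75 mm from the hinge. Rad: 0 = fully up (released), 0.40 above level, pedal middle 87 mm above bench; grows downward to a stop at 0.75 = locked, 0.35 below level, 32 mm above bench. Moves with 3 N, stays where left. Starts up.
- coil_brake (a joint): red-pedalled lever pointing forward (-x) from the transformer trolley's hinge. Pedal 26 wide, 12 thick, 44 mm long, its middle 75 mm from the hinge. Rad: 0 = fully up (released), 0.40 above level, pedal middle 87 mm above bench; grows downward to a stop at 0.75 = locked, 0.35 below level, 32 mm above bench. Moves with 3 N, stays where left. Starts down; can be pinched across its width.
- reel_brake (a joint): brake lever of the third trolley, alike but for its load of white and blue component reels; same lever and values. Starts up and must stay up.

How it is judged:
By the outcome, as a careful person would: the job done as asked, in the order asked, and still so for the second after the job is handed in, with the robot touching nothing.
It also fails if it takes over 38 s, if anything falls off the work surface, if the arm or the gripper's body presses on something with over 40 N, if the wrist force passes 120 N, or if a joint passes its speed limit or range.

## Robot

A 7-joint arm with a two-finger parallel gripper is mounted at the origin on the work surface. World frame = base frame: x ahead of the robot, y to its left, z up, the work surface at z = 0. Lengths are in m, angles in rad, forces in N, time in s.
With the tool pointing down it reaches from about 0.4 to 0.85 m from the base axis. Payload 10.4 kg.
Tool frame: the origin (TCP) lies between the finger pads; the fingertips stand 19 mm ahead of it and the grasp point (between the pads) is the TCP; z points along the fingers, y is the direction in which the jaws open and shut (so a half turn about z gives the same grasp; the last joint's range is limited). The gripper opens to 85 mm and grips with 20 to 120 N. Pads are 22 mm wide; open, the fingers measure 114 mm over their backs; the gripper's body (76 mm by 85 mm) begins 54 mm behind the grasp point. The pads swing forward as they close: fully open they stand 13 mm farther back than shut.
Start: joints at [-1.248, 0.332, -0.065, 1.46, 0.022, 1.35, -0.088], TCP at [0.212, 0.588, 0.25] pointing down, gripper open.
Joint ranges: [-2.6, 2.6], [-0.5, 2.12], [-1.47, 1.34], [0.16, 2.42], [-1.27, 4.41], [0.06, 2.06], [-2.6, 2.6]. Speed limits (rad/s): [2.22, 2.22, 2.79, 2.79, 3.14, 3.14, 3.14].

## Interface

Orientations are given as a unit quaternion [x, y, z, w].
In Python, from workcell import manip gives the robot as it stands.
- The arm moves only by the shell command python3 -m jog 'ROWS' [FORCE]. ROWS is JSON, a list of rows, each an object with "offset": the shift along the tool's x, y, z as a fraction of full scale, a list of three; "rotation": the turn, a rotation vector about the tool's x, y, z as a fraction of full scale, a list of three; "fingers": the opening, from -1 (shut) to 1 (fully open), so that 0 is half open. A call has 1 to 8 rows; each row shifts and turns the commanded pose from where the row before left it, along the tool's axes as they then stand; what a row does not reach is not made up. Full scale, the value 1, is 0.15 m for a shift and 2 rad for a turn. A row lasts 1/8 s, in which the tool goes at most 62.5 mm and 10.7 degrees, less where a joint would pass 70% of its speed; a pose out of reach is approached as far as the arm can. A call with a number of a shift or a turn outside -1 to 1 is refused whole. A call with a gripper value outside its range is refused whole. The fingers move at their own pace and stop on an object; FORCE is the grip in N (left out, the last holds). Time passes only in rows, so rows that do not move let the fingers close. It gives the time, the measured TCP pose, the force and the opening at its end, in the units of the state.
- manip.get_obs(): the state, without advancing time (a new reading comes with each control period).
- manip.camera(name): name is "scene" or "top"; returns the picture (420x560x3 uint8, red, green, blue); there is no depth.
- manip.camera_info(name): a dict with "mtx" (3x3 intrinsics, pixels), "D" ([k1, k2, p1, p2, k3] as OpenCV has them; the pictures are not rectified), "xyz" and "rotation" of the camera in the world. Camera axes: x right, y down, z forward; pixel columns grow to the right and rows downward; lengths in m; the calibration is good to about 2 mm. A picture is of the moment at which its call begins. camera_info takes no time and is no camera call.
- manip.hand_in(): hands the job in, once; it reports no verdict.
Trained networks look in the newest picture that a camera, given by its name, has taken for a name from the list of things; names that differ only in an ending like _2 or _b are one class to them, and where a whole thing is asked for, a point or a joint stands for the part that bears it (a point fixed in the world has none). Each returns a list of dicts, best first, with "conf" (0 to 1); they miss things now and then, are a little off and sometimes report something else, mostly with a low value. They report only what shows in the picture. A call takes as long as a camera call.
- manip.recognise(camera, query): "bbox" ([left, top, right, bottom] in pixels, round what is visible of it).
The state is a dict: "clock": time; "joint_pos": joint angles; "joint_velocities": joint speeds; "tau": joint torques, N m; "position": TCP position; "ee_rot": TCP orientation; "ft_force": force on the tool from outside, world axes, zero at the start; "torque": the same for the moment, N m; "grip_width": opening from 0.0 (shut) to 1.0 (fully open).
Only numpy, scipy, OpenCV 4.12 (cv2) and the standard library are available. Lean on these libraries where they do the work, as an engineer would, in place of code of your own. Each camera call takes 0.05 s, during which the arm holds its last target. There are 200 camera calls.

## Working session

There is one attempt and no reset: what is moved stays moved. The work goes in short steps, Python scripts to look and compute and a shell command to move; the robot and the scene stay as the last step left them, time stands still between calls to the robot, and variables do not carry over. Pictures are saved under pics/ and viewed, about 8 in all and at most 12, crops included, and the job is handed in when it is done.

```bash
mkdir -p pics; python3 - <<'E'
from workcell import manip
import cv2,json
o=manip.get_obs();print({k:o[k] for k in('clock','position','ee_rot','grip_width')})
for c in('scene','top'):
    im=manip.camera(c);cv2.imwrite(f'pics/{c}0.png',im[:,:,::-1]);i=manip.camera_info(c);print(c,i)
    for q in('board_trolley','coil_trolley','board_brake','coil_brake','reel_brake'):
        print(q,[( [round(x) for x in d['bbox']],round(d['conf'],2)) for d in manip.recognise(c,q)][:4])
E
```

```text
{'clock': 0.0, 'position': array([0.21172392, 0.58766204, 0.24948434]), 'ee_rot': array([ 1.72026948e-01,  9.85091966e-01, -7.34704750e-04, -9.18225542e-05]), 'grip_width': 1.0036759174722218}
scene {'mtx': array([[451.26220534,   0.        , 281.64584525],
       [  0.        , 451.26220534, 213.93335021],
       [  0.        ,   0.        ,   1.        ]]), 'D': array([-0.14288597,  0.        ,  0.        ,  0.        ,  0.        ]), 'xyz': array([1.38286859, 0.33183   , 0.66232382]), 'rotation': array([ 0.47977391,  0.74843925, -0.38678566, -0.24505618])}
board_trolley [([343, 209, 447, 348], 0.57)]
coil_trolley [([92, 178, 204, 264], 0.86)]
board_brake [([405, 206, 422, 244], 0.84)]
coil_brake []
reel_brake [([293, 187, 312, 224], 0.58), ([339, 206, 447, 348], 0.56)]
top {'mtx': array([[394.54337433,   0.        , 282.57411515],
       [  0.        , 394.54337433, 205.93261307],
       [  0.        ,   0.        ,   1.        ]]), 'D': array([-0.00095228,  0.        ,  0.        ,  0.        ,  0.        ]), 'xyz': array([0.59013706, 0.00999134, 0.89780924]), 'rotation': array([ 0.71080648, -0.70285717,  0.01913654, -0.01948681])}
board_trolley [([120, 112, 209, 269], 0.57)]
coil_trolley [([384, 103, 480, 260], 0.58)]
board_brake [([155, 220, 169, 272], 0.84)]
coil_brake [([434, 213, 449, 261], 0.83)]
reel_brake []
```

View pics/top0.png

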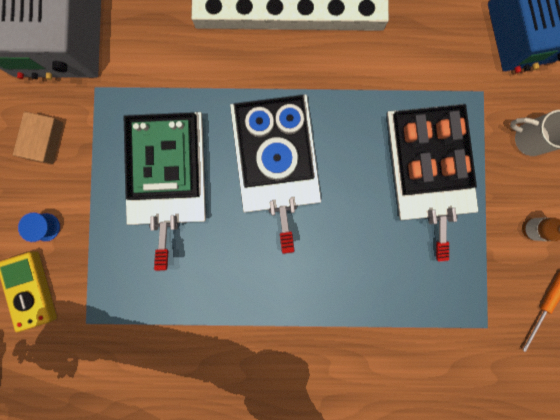

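View pics/scene0.png

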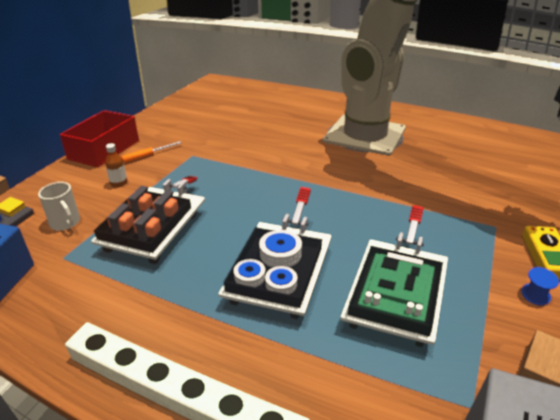

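The top view shows the boards on the left (red pedal about (161,260)), the reels in the middle (pedal (287,242)) and the coils on the right (pedal (442,251)). Next I locate the pedals precisely.

```bash
cat > h.py <<'E'
import numpy as np,cv2
from scipy.spatial.transform import Rotation as R
from workcell import manip
def ray(c,uv):
    i=manip.camera_info(c);p=cv2.undistortPoints(np.array([[uv]],float),i['mtx'],i['D'])[0,0]
    return i['xyz'],R.from_quat(i['rotation']).as_matrix()@[p[0],p[1],1]
def at(c,uv,z):
    o,d=ray(c,uv);return o+d*(z-o[2])/d[2]
def proj(c,P):
    i=manip.camera_info(c);r=R.from_quat(i['rotation']).inv()
    return cv2.projectPoints(np.atleast_2d(P).astype(float),r.as_rotvec(),-r.apply(i['xyz']),i['mtx'],i['D'])[0][:,0]
def reds(im,a):
    h=cv2.cvtColor(im,cv2.COLOR_RGB2HSV);m=((h[...,0]<5)|(h[...,0]>174))&(h[...,1]>170)&(h[...,2]>60)
    n,l,s,ce=cv2.connectedComponentsWithStats(m.astype(np.uint8))
    return [(ce[k].round(1),s[k]) for k in range(1,n) if s[k][4]>a]
E
python3 - <<'E'
from h import *
for c in('top','scene'):
    for r in reds(cv2.imread(f'pics/{c}0.png')[:,:,::-1].copy(),40):print(c,r)
# deck corners (front edge) at deck z~? use front edge direction for yaw; hinge pixels between brackets
for n,ped,z,hg in(('board',(161,259.5),.093,(165,222)),('reel',(287,242),.093,(283,206)),('coil',(442.5,251),.038,(442,214))):
    p=at('top',ped,z);h=at('top',hg,.06);d=h-p;print(n,p.round(4),h.round(4),np.linalg.norm(d[:2]).round(4),'yaw',np.arctan2(d[1],d[0]).round(3))
for n,a,b in(('board',(127,223),(204,220)),('reel',(244,211),(320,202)),('coil',(400,219),(477,212))):
    d=at('top',a,.06)-at('top',b,.06);print(n,np.linalg.norm(d).round(4),'yaw',(np.arctan2(d[1],d[0])-np.pi/2).round(3))
im=cv2.imread('pics/top0.png')
print(cv2.imwrite('pics/crop.png',np.hstack([cv2.resize(im[200:280,x:x+80],None,fx=4.9,fy=4.9,interpolation=2) for x in(125,402)])))
E
```

```text
top (array([286.7, 242.2]), array([280, 232,  14,  21, 227], dtype=int32))
top (array([442.3, 251.3]), array([436, 242,  13,  19, 208], dtype=int32))
top (array([160.9, 259.4]), array([155, 249,  13,  21, 234], dtype=int32))
scene (array([ 98.5, 136.8]), array([  60,  111,   78,   55, 2747], dtype=int32))
scene (array([303.3, 194.4]), array([297, 188,  13,  15, 122], dtype=int32))
scene (array([416.3, 212.6]), array([410, 206,  13,  16, 135], dtype=int32))
board [0.5226 0.256  0.093 ] [0.599  0.2598 0.06  ] 0.0765 yaw 0.05
reel [0.5608 0.0008 0.093 ] [0.6358 0.0098 0.06  ] 0.0755 yaw 0.119
coil [ 0.5432 -0.3373  0.038 ] [ 0.6226 -0.3282  0.06  ] 0.08 yaw 0.114
board 0.1635 yaw 0.05
reel 0.1627 yaw 0.129
coil 0.1646 yaw 0.102
True
```

View pics/crop.png

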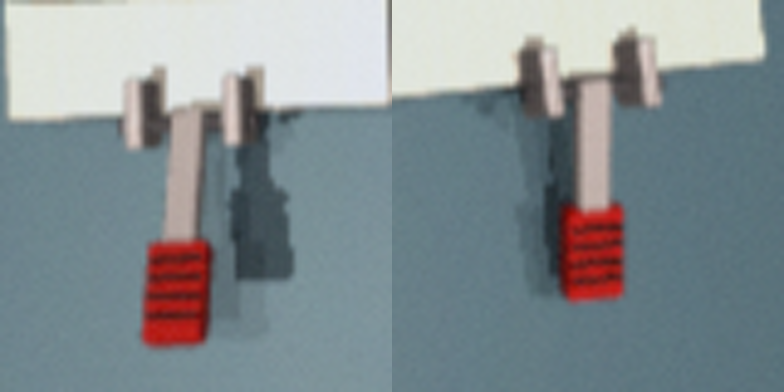

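The crop confirms both pedals' red centroids. The board pedal is near (0.522, 0.256) with yaw about 0.05. The coil pedal is near (0.543, -0.337) with yaw about 0.105 and its lever is down. I'll travel to the board pedal with the gripper shut.

```bash
python3 -m jog '[{"offset":[-0.297,-0.155,0],"rotation":[0,0,-0.066],"fingers":-1},{"offset":[-0.273,-0.192,0],"rotation":[0,0,-0.066],"fingers":-1},{"offset":[-0.246,-0.227,0],"rotation":[0,0,-0.066],"fingers":-1},{"offset":[-0.214,-0.258,0],"rotation":[0,0,0],"fingers":-1},{"offset":[-0.214,-0.258,0],"rotation":[0,0,0],"fingers":-1},{"offset":[-0.214,-0.258,0],"rotation":[0,0,0],"fingers":-1},{"offset":[-0.214,-0.258,0],"rotation":[0,0,0],"fingers":-1},{"offset":[-0.214,-0.258,0],"rotation":[0,0,0],"fingers":-1}]'
cat >> h.py <<'E'
def to(x,y,z,yaw):
    o=manip.get_obs();r=R.from_quat(o['ee_rot']);t=R.from_euler('z',yaw+np.pi)*R.from_euler('x',np.pi)
    d=np.array([x,y,z])-o['position']
    print('t',round(o['clock'],2),'pos',np.round(o['position'],4),'f',np.round(o['ft_force'],1),'grip',round(o['grip_width'],2))
    print('off now-axes',np.round(r.inv().apply(d)/.15,3),'target-axes',np.round(t.inv().apply(d)/.15,3),'rot',np.round((r.inv()*t).as_rotvec()/2,3))
E
python3 -c "
from h import *
to(.518,.256,.13,.05)"
```

```text
clock: 1.6
position: [0.4847, 0.2908, 0.2505]
ee_rot: [-0.025, 1.0, 0.0, 0.0]
ft_force: [-0.1, 0.0, 0.2]
grip_width: -0.003
t 1.6 pos [0.4847 0.2908 0.2505] f [-0.1  0.   0.2] grip -0.0
off now-axes [-0.21  -0.243  0.803] target-axes [-0.21  -0.243  0.803] rot [0. 0. 0.]
```

```bash
python3 -m jog '[{"offset":[-0.105,-0.121,0.2],"rotation":[0,0,0],"fingers":-1},{"offset":[-0.105,-0.122,0.2],"rotation":[0,0,0],"fingers":-1},{"offset":[0,0,0.2],"rotation":[0,0,0],"fingers":-1},{"offset":[0,0,0.15],"rotation":[0,0,0],"fingers":-1},{"offset":[0,0,0.05],"rotation":[0,0,0],"fingers":-1}]'
python3 - <<'E'
from h import *
to(.518,.256,.06,.05)
a=manip.camera('top');b=manip.camera('scene')
cv2.imwrite('pics/a.png',np.hstack([cv2.resize(a[180:300,100:240],None,fx=2.8,fy=2.8),cv2.resize(b[130:250,350:490],None,fx=2.8,fy=2.8)])[:,:,::-1])
E
```

```text
clock: 2.22
position: [0.5165, 0.2569, 0.1291]
ee_rot: [-0.025, 1.0, -0.0, -0.001]
ft_force: [-0.3, -0.2, 0.4]
grip_width: 0.005
t 2.23 pos [0.5165 0.2569 0.1291] f [-0.3 -0.2  0.4] grip 0.0
off now-axes [-0.011 -0.006  0.46 ] target-axes [-0.01  -0.006  0.46 ] rot [-0.    -0.001  0.   ]
```

View pics/a.png

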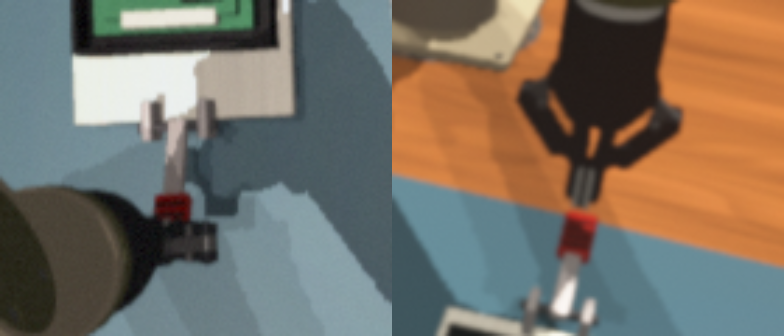

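The left part of the picture shows the closed fingers just above and at the front of the pedal, laterally aligned. The right part agrees. I'll press down, shifting about 3 mm toward the hinge.

```bash
python3 -m jog '[{"offset":[-0.02,-0.005,0.1],"rotation":[0,0,0],"fingers":-1},{"offset":[0,0,0.1],"rotation":[0,0,0],"fingers":-1},{"offset":[0,0,0.1],"rotation":[0,0,0],"fingers":-1},{"offset":[0,0,0.1],"rotation":[0,0,0],"fingers":-1},{"offset":[0,0,0.03],"rotation":[0,0,0],"fingers":-1}]'
python3 -m jog '[{"offset":[0,0,0.02],"rotation":[0,0,0],"fingers":-1},{"offset":[0,0,0.0],"rotation":[0,0,0],"fingers":-1}]'
```

```text
clock: 2.95
position: [0.52, 0.2565, 0.0646]
ee_rot: [-0.025, 1.0, -0.0, -0.0]
ft_force: [-0.6, -0.8, 2.3]
grip_width: -0.001
clock: 3.2
position: [0.5202, 0.2566, 0.0628]
ee_rot: [-0.025, 1.0, 0.0, 0.0]
ft_force: [-0.5, -0.5, -0.5]
grip_width: 0.002
```

```bash
python3 -m jog '[{"offset":[0,0,0.02],"rotation":[0,0,0],"fingers":-1},{"offset":[0,0,0.01],"rotation":[0,0,0],"fingers":-1}]'
python3 -m jog '[{"offset":[0,0,0.02],"rotation":[0,0,0],"fingers":-1},{"offset":[0,0,0.0],"rotation":[0,0,0],"fingers":-1}]'
```

```text
clock: 3.45
position: [0.5208, 0.2568, 0.0594]
ee_rot: [-0.025, 1.0, 0.0, 0.001]
ft_force: [-4.1, -3.3, 17.0]
grip_width: -0.002
clock: 3.7
position: [0.5211, 0.2569, 0.0588]
ee_rot: [-0.025, 1.0, 0.001, 0.001]
ft_force: [-10.1, -7.1, 34.7]
grip_width: 0.003
```

The hard stop is reached: the force rises to 35 N with almost no further travel. I'll retract, look, and head for the coil trolley.

```bash
python3 -m jog '[{"offset":[0,0,-0.15],"rotation":[0,0,0],"fingers":-1},{"offset":[0,0,-0.35],"rotation":[0,0,0],"fingers":-1},{"offset":[0,0,-0.35],"rotation":[0,0,0],"fingers":-1},{"offset":[0,0,-0.35],"rotation":[0,0,0],"fingers":-1},{"offset":[0,-0.2,-0.1],"rotation":[0,0,0],"fingers":-1},{"offset":[0,-0.38,0],"rotation":[0,0,0],"fingers":1},{"offset":[0,-0.38,0],"rotation":[0,0,0],"fingers":1},{"offset":[0,-0.38,0],"rotation":[0,0,0],"fingers":1}]'
python3 -m jog '[{"offset":[0,-0.38,0],"rotation":[0,0,0],"fingers":1},{"offset":[0,-0.38,0],"rotation":[0,0,0],"fingers":1},{"offset":[0,-0.38,0],"rotation":[0,0,0],"fingers":1},{"offset":[0,-0.38,0],"rotation":[0,0,0],"fingers":1},{"offset":[0,-0.38,0],"rotation":[0,0,-0.0275],"fingers":1}]'
python3 - <<'E'
from h import *
a=manip.camera('top');b=manip.camera('scene')
for c,i in(('top',a),('scene',b)):
  for r in reds(i,30):print(c,r)
p=at('top',(442.4,251.2),.038);to(p[0],p[1],.1,.105)
cv2.imwrite('pics/b.png',np.hstack([cv2.resize(a[180:300,100:240],None,fx=2.8,fy=2.8),cv2.resize(b[130:250,350:490],None,fx=2.8,fy=2.8)])[:,:,::-1])
E
```

```text
clock: 4.7
position: [0.5299, 0.0542, 0.2503]
ee_rot: [-0.025, 1.0, 0.0, 0.0]
ft_force: [0.2, -0.8, 0.0]
grip_width: 0.645
clock: 5.32
position: [0.5443, -0.2303, 0.2503]
ee_rot: [-0.053, 0.999, 0.0, 0.0]
ft_force: [1.1, 0.3, -0.4]
grip_width: 1.001
top (array([517.6,  69. ]), array([515,  66,   6,   7,  34], dtype=int32))
top (array([19.8, 75.2]), array([17, 72,  7,  7, 31], dtype=int32))
top (array([286.6, 242.1]), array([280, 232,  14,  21, 226], dtype=int32))
top (array([168.1, 257.6]), array([162, 248,  13,  19, 194], dtype=int32))
scene (array([ 98.6, 136.8]), array([  60,  111,   78,   55, 2751], dtype=int32))
scene (array([303.3, 194.4]), array([297, 188,  13,  15, 125], dtype=int32))
t 5.42 pos [ 0.5425 -0.236   0.2502] f [-1.  -0.3 -1. ] grip 1.0
off now-axes [ 0.063 -0.668  1.003] target-axes [ 0.069 -0.67   1.001] rot [-0.002 -0.001 -0.004]
```

View pics/b.png

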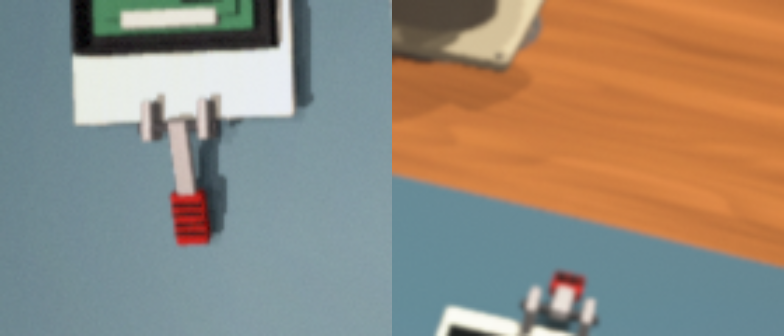

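The board lever is clearly down: the pedal is at (168,258) in the top view and sits below deck level in the scene view. Now over the coil pedal.

```bash
python3 -m jog '[{"offset":[0.03,-0.33,0.1],"rotation":[0,0,-0.004],"fingers":1},{"offset":[0.035,-0.34,0.2],"rotation":[0,0,0],"fingers":1},{"offset":[0,0,0.35],"rotation":[0,0,0],"fingers":1},{"offset":[0,0,0.3],"rotation":[0,0,0],"fingers":1},{"offset":[0,0,0.05],"rotation":[0,0,0],"fingers":1}]'
python3 - <<'E'
from h import *
to(.544,-.337,.036,.105)
p=at('top',(168.1,257.6),.038);print(p,np.hypot(*(p[:2]-[.599,.2598])))
a=manip.camera('top');b=manip.camera('scene')
cv2.imwrite('pics/c.png',np.hstack([cv2.resize(a[180:300,380:520],None,fx=2.8,fy=2.8),cv2.resize(b[110:230,110:250],None,fx=2.8,fy=2.8)])[:,:,::-1])
E
```

```text
clock: 6.05
position: [0.5442, -0.3282, 0.0971]
ee_rot: [-0.057, 0.998, 0.001, -0.002]
ft_force: [-0.1, -0.9, 0.4]
grip_width: 0.995
t 6.05 pos [ 0.5442 -0.3282  0.0971] f [-0.1 -0.9  0.4] grip 0.99
off now-axes [ 0.006 -0.059  0.407] target-axes [ 0.007 -0.058  0.408] rot [ 0.002 -0.002  0.004]
[0.52222218 0.25750606 0.038     ] 0.07681207863925378
```

View pics/c.png

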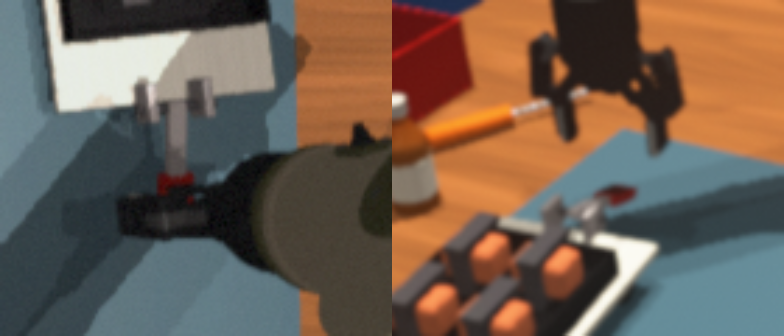

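The open fingers stand above the pedal, straddling it after a further 9 mm in -y. Descend, then close.

```bash
python3 -m jog '[{"offset":[0.006,-0.058,0.07],"rotation":[0.002,-0.002,0.004],"fingers":1},{"offset":[0,0,0.12],"rotation":[0,0,0],"fingers":1},{"offset":[0,0,0.12],"rotation":[0,0,0],"fingers":1},{"offset":[0,0,0.09],"rotation":[0,0,0],"fingers":1},{"offset":[0,0,0],"rotation":[0,0,0],"fingers":1}]'
python3 -m jog '[{"offset":[0,0,0],"rotation":[0,0,0],"fingers":-1},{"offset":[0,0,0],"rotation":[0,0,0],"fingers":-1},{"offset":[0,0,0],"rotation":[0,0,0],"fingers":-1},{"offset":[0,0,0],"rotation":[0,0,0],"fingers":-1}]' 30
python3 -c "
from h import *
to(.544,-.337,.036,.105)"
```

```text
clock: 6.78
position: [0.5453, -0.3381, 0.0387]
ee_rot: [-0.053, 0.999, -0.001, 0.001]
ft_force: [-0.0, 0.0, 0.8]
grip_width: 0.999
clock: 7.28
position: [0.5463, -0.3368, 0.0402]
ee_rot: [-0.053, 0.999, -0.0, 0.002]
ft_force: [-2.1, 5.4, 3.9]
grip_width: 0.295
t 7.28 pos [ 0.5463 -0.3368  0.0402] f [-2.1  5.4  3.9] grip 0.29
off now-axes [0.016 0.    0.028] target-axes [0.016 0.    0.028] rot [-0.001  0.002  0.001]
```

The jaws closed on 25 mm (the pedal is 26 mm wide). Lift along the arc.

```bash
python3 -m jog '[{"offset":[0.01,0,-0.035],"rotation":[0,0,0],"fingers":-1},{"offset":[0.01,0,-0.035],"rotation":[0,0,0],"fingers":-1},{"offset":[0.005,0,-0.048],"rotation":[0,0,0],"fingers":-1},{"offset":[0.004,0,-0.048],"rotation":[0,0,0],"fingers":-1}]'
python3 -m jog '[{"offset":[-0.004,0,-0.048],"rotation":[0,0,0],"fingers":-1},{"offset":[-0.005,0,-0.048],"rotation":[0,0,0],"fingers":-1},{"offset":[-0.012,0,-0.045],"rotation":[0,0,0],"fingers":-1},{"offset":[-0.016,0,-0.04],"rotation":[0,0,0],"fingers":-1}]'
```

```text
clock: 7.78
position: [0.5424, -0.3371, 0.0647]
ee_rot: [-0.054, 0.999, -0.001, 0.002]
ft_force: [6.2, 3.8, -8.1]
grip_width: 0.297
clock: 8.28
position: [0.5469, -0.3367, 0.0915]
ee_rot: [-0.053, 0.999, -0.001, 0.001]
ft_force: [2.2, 5.4, -10.2]
grip_width: 0.295
```

```bash
python3 -m jog '[{"offset":[-0.008,0,-0.025],"rotation":[0,0,0],"fingers":-1},{"offset":[0,0,0],"rotation":[0,0,0],"fingers":-1}]'
python3 -m jog '[{"offset":[-0.008,0,-0.025],"rotation":[0,0,0],"fingers":-1},{"offset":[0,0,0],"rotation":[0,0,0],"fingers":-1}]'
```

```text
clock: 8.52
position: [0.5485, -0.3365, 0.0955]
ee_rot: [-0.053, 0.999, -0.001, 0.002]
ft_force: [2.8, 5.7, -6.9]
grip_width: 0.298
clock: 8.78
position: [0.5485, -0.3364, 0.0966]
ee_rot: [-0.053, 0.999, -0.001, 0.0]
ft_force: [7.8, -0.5, -26.5]
grip_width: 0.291
```

The stop is reached: 26 N with only 1 mm more travel, and a 56 mm rise against 55 expected. Release and retreat.

```bash
python3 -m jog '[{"offset":[0,0,0],"rotation":[0,0,0],"fingers":1},{"offset":[0,0,0],"rotation":[0,0,0],"fingers":1},{"offset":[0,0,0],"rotation":[0,0,0],"fingers":1},{"offset":[0,0,0],"rotation":[0,0,0],"fingers":1},{"offset":[0,0,-0.1],"rotation":[0,0,0],"fingers":1},{"offset":[0,0,-0.3],"rotation":[0,0,0],"fingers":1},{"offset":[0,0,-0.35],"rotation":[0,0,0],"fingers":1},{"offset":[0.2,0,-0.25],"rotation":[0,0,0],"fingers":1}]'
python3 -m jog '[{"offset":[0.3,0,-0.1],"rotation":[0,0,0],"fingers":1},{"offset":[0.3,0,0],"rotation":[0,0,0],"fingers":1},{"offset":[0,0.35,0],"rotation":[0,0,0],"fingers":1},{"offset":[0,0.35,0],"rotation":[0,0,0],"fingers":1},{"offset":[0,0.35,0],"rotation":[0,0,0],"fingers":1},{"offset":[0,0,0],"rotation":[0,0,0],"fingers":1}]'
python3 - <<'E'
from h import *
a=manip.camera('top');b=manip.camera('scene')
for c,i in(('top',a),('scene',b)):
  for r in reds(i,30):print(c,r[0],r[1][4])
# expected pedal-top centre pixel vs lever angle
for n,h,yaw in(('coil',(.6165,-.3292),.105),('board',(.595,.259),.03)):
  for q in(0,.15,.6,.75):
    e=.4-q;x=.075*np.cos(e)+.006*-np.sin(e);z=.058+.075*np.sin(e)+.006*np.cos(e)
    P=[h[0]-x*np.cos(yaw),h[1]-x*np.sin(yaw),z];print(n,q,proj('top',P)[0].round(1),proj('scene',P)[0].round(1))
cv2.imwrite('pics/d.png',np.vstack([a[190:290,:],b[150:350,:]])[:,:,::-1])
E
```

```text
clock: 9.78
position: [0.5204, -0.3401, 0.2531]
ee_rot: [-0.054, 0.999, -0.003, 0.004]
ft_force: [-0.5, 0.3, -0.1]
grip_width: 0.998
clock: 10.52
position: [0.413, -0.1902, 0.265]
ee_rot: [-0.055, 0.998, -0.001, 0.003]
ft_force: [0.9, -0.5, 1.1]
grip_width: 0.997
top [517.6  69. ] 32
top [19.6 75.1] 31
top [286.6 242.1] 225
top [452.5 251.1] 251
top [168.1 257.5] 199
scene [ 98.6 136.8] 2754
scene [186.4 162.3] 97
scene [303.3 194.4] 124
coil 0 [452.8 249.1] [184.7 161.7]
coil 0.15 [450.9 251. ] [186.  164.4]
coil 0.6 [444.5 251.7] [188.2 174.6]
coil 0.75 [442.2 250.4] [188.3 178.6]
board 0 [160.6 256.7] [413.9 211.2]
board 0.15 [162.2 258.5] [413.5 214. ]
board 0.6 [166.9 258.9] [411.4 225. ]
board 0.75 [168.4 257.5] [410.4 229.4]
```

View pics/d.png

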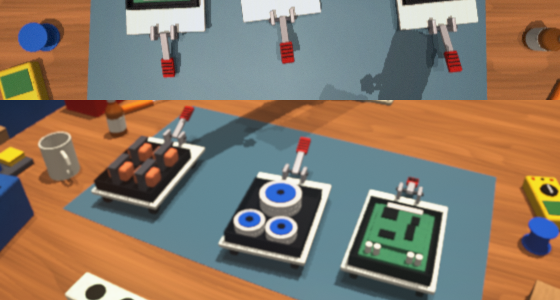

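The board lever is down at (168,257), the coil lever is up at (452,251), and the reel lever is unchanged at (287,242). All three match the pixel predictions for their end stops.

```bash
python3 -c "
from workcell import manip
print(manip.hand_in())"
```

```text
the job is handed in; nothing more can be done
None
```

I did the job in the order asked and handed it in after about 10.6 s on the robot's clock. The simulator gave no verdict.

- **Circuit-board trolley:** I pushed the brake lever down with shut fingers until it hit its stop, where the force rose to 35 N with almost no further travel. In the last picture the pedal is at (168.1, 257.5), against (168.4, 257.5) predicted for locked.
- **Transformer trolley:** I pinched the lever and lifted it to its stop. It rose 56 mm where 55 was expected, and the force reached 26 N with only 1 mm more travel. In the top view the pedal is at (452.5, 251.1), against (452.8, 249.1) predicted for fully up. The 2-pixel row difference is within the error of my hinge estimate. The scene view agrees to within 2 pixels.
- **Reel trolley:** I did not touch its lever; its pedal is within 0.1 pixel of where it started in the top view.

The gripper was open and clear of everything at hand-in. No check failed. The only gap is that my colour search did not pick out the lowered board pedal in the last scene picture, though it is visibly down there.

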